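# Refit and bed the taper plug of an air cock

### The job

The bench air cock has been stripped and cleaned: take the larger of the two tapered plugs out of the wooden block and set it into the cock's bore in the open position, handle along the pipe. Then press it down moderately while you slowly turn it a quarter turn to shut, handle square across the pipe, so that the taper beds firmly and grips by itself when you ease off and let go. Do not jam it by pressing too hard, and leave everything else in place.

Things in the scene. Friction and masses are not known exactly. Their poses are not given: they have to be found in the camera images.
- cock_plug_handle (a point): Centre of the handle of the larger tapered plug, which fits the cock: an upright black blade 52 mm long (plug x), 10 mm thick (plug y), 20 mm tall, so top and underside are 10 mm above and below. A neck 10 mm thick and 12 mm high (low 17 mm washer at its foot) joins it to the collar. Plug z is its axis, up. Loose, 0.2 kg. It starts upright in either hole of the wooden block.
- cock_plug_collar (a point): Centre of the underside of that plug's brass collar (30 mm across, 4 mm thick), on its axis, 26 mm below the handle's centre; same axes. Below it the brass taper: 22 mm across under the collar, narrowing evenly to 14.5 mm over 44 mm of length, then a rounded nose ending 48 mm below the collar. In the block the collar rests on the block's top.
- small_plug_handle (a point): Centre of the handle of the smaller plug, of like shape: blade 36 mm long, 10 mm thick, 20 mm tall, slender taper 14 mm across. It stands in the other hole of the block; it belongs to another cock and stays there.
- plug_block: Fixed wooden block that keeps the plugs, 60 mm (x) by 150 mm (y) by 54 mm high; origin at the centre of its underside. Two upright holes 24 mm across at y = +40 and -40 mm; either may hold the larger plug.
- air_cock: Brass air cock fixed to the bench by a steel foot plate 120 (x) by 66 (y) by 8 mm; origin at the centre of the plate's underside. Pipe along x at 36 mm height, hose ends out to 80 mm each side. Upright barrel 43 mm across at the origin, rim at 60 mm height, bore open upward. It grips a bedded plug with some 0.5 N m: turn in small slow steps, and undo the twist, then the push, before letting go, or it springs loose.
- cock_mouth (a point): Centre of the barrel's rim; x along the pipe, z up along the bore. The seat sleeve in it, about 20.5 mm across at the top, has the plug's taper and is lapped to its own depth: dropped in, the collar stands 5 to 10 mm over the rim. Pressing alone hardly beds it (friction). Turned slowly, either way or to and fro, under 8 to 15 N it sinks 2 to 4 mm more; over 18 N jams it, turned unpressed it rises.
- brush: Black anti-static brush lying on the bench, 150 x 27 x 11 mm, a bystander.
- step_gauge: Small stepped aluminium gauge block, 26 x 68 x 24 mm, a bystander.
- flux_bottle: Small plastic bottle with a needle cap standing on the bench, 40 mm across and 116 mm high, a bystander.
- clamp_knob: Small black star knob with a stud, 36 mm across and 38 mm high, a bystander.

How it is judged (in metres and radians):
On the way:
1. the larger plug sits in the cock's bore in the open position, handle along the pipe (within 20 degrees), not yet shut (horizontal distance between cock_plug_collar and cock_mouth below 0.003 m and z of cock_plug_collar in the frame of cock_mouth below 0.012 m and angle between cock_plug_collar's own z axis and vertical below 0.08 rad and angle between the x axis of cock_plug_handle and the x axis of air_cock, either way round below 0.35 rad), for 0.2 s.
At the end, for the whole second after the job is handed in: The larger plug stands upright in the bore, handle square across the pipe (within 9 degrees), wedged so that the seat grips it by itself with at least 55 N summed round the taper (dropped or pressed in: 10 to 40 N; well bedded: about 100 N), let go and at rest (horizontal distance between cock_plug_collar and cock_mouth below 0.002 m and contact force between cock_plug and air_cock above 55 N and angle between cock_plug_collar's own z axis and vertical below 0.05 rad and angle between the x axis of cock_plug_handle and the y axis of air_cock, either way round below 0.16 rad and linear speed of cock_plug below 0.01 m/s); the robot touches nothing.
It fails at once if the plug is jammed: its taper is wedged against the seat with more than 240 N (the sum of the contact forces round the seat) (contact force between cock_plug and air_cock above 240 N).
It fails at once if the smaller plug is lifted out or moved from its hole (distance of small_plug_handle from where it was at the start of the episode above 0.015 m).
It fails at once if a bystander is knocked away (distance of any of brush, step_gauge, flux_bottle, clamp_knob from where it was at the start of the episode above 0.03 m).
It also fails if it takes over 72 s, if anything falls off the work surface, if the arm or the gripper's body presses on something with over 40 N, if the wrist force passes 120 N, or if a joint passes its speed limit or range.

### The arm

A 6-joint arm with a two-finger parallel gripper is mounted at the origin on the work surface; the furniture and walls round the work are solid. World frame = base frame: x ahead of the robot, y to its left, z up, the work surface at z = 0. Lengths are in m, angles in degrees, forces in N, time in s.
With the tool pointing down it reaches from about 0.375 to 0.9 m from the base axis. Payload 3.1 kg.
Tool frame: the origin (TCP) lies where the fingers leave the gripper's body, on its centre line; the fingertips stand 70 mm ahead of it and the grasp point (between the pads) lies 51 mm ahead of it; z points along the fingers, y is the line along which they close (so a half turn about z gives the same grasp; the last joint's range is limited). The gripper opens to 87 mm and grips with 3 to 60 N. Pads are 19 mm wide; open, the fingers measure 117 mm over their backs; the gripper's body (75 mm by 190 mm) begins 51 mm behind the grasp point.
Start: joints at [-74.513, 30.224, 82.088, -0, 67.689, -10.227], TCP at [0.271, -0.563, 0.292] pointing down, gripper open.
Joint ranges: [-176.69, 176.69], [-43.24, 126.21], [12.49, 139.97], [-82, 262], [0, 151.66], [-163.58, 163.58]. Speed limits (degrees/s): [159.86, 159.86, 180, 180, 180, 180].

### API

Orientations are given as a 3x3 rotation matrix whose columns are the frame's x, y, z axes.
In Python, from rig import readout, capture, calibration, bot, look_for gives the robot as it stands. The module is installed in compiled form; this text tells all that it offers.
- The arm moves only by the shell command python3 -m pendant 'ROWS'. ROWS is JSON, a list of rows, each a list of 7 numbers: the shift along the tool's x, y, z normalised to -1 to 1, where 1 is 200 mm, then the turn, a rotation vector about the tool's x, y, z normalised to -1 to 1, where 1 is 180 degrees, then the closure, from -1 (fully open) to 1 (shut). In form: [[dx, dy, dz, ax, ay, az, grip], ...]. A call has 1 to 8 rows; each row is the pose to reach, as a shift and turn from the pose commanded when the call began, along the tool's axes at that moment, turning the shorter way round; what a row does not reach only later rows make up. A row lasts 1/10 s, in which the tool goes at most 50 mm and 8.59 degrees, less where a joint would pass 70% of its speed; a pose out of reach is approached as far as the arm can. A call with a number of a shift or a turn outside -1 to 1 is refused whole. A call with a gripper value outside its range is refused whole. The fingers move at their own pace and stop on an object; the grip force is fixed at half the most. Time passes only in rows, so rows that repeat a pose let the fingers close. It gives the time, the measured TCP pose, the force, the opening and the grip force at its end, in the units of the state.
- readout.read_state(): the state, without advancing time (a new reading comes with each control period).
- capture(name): name is "side" or "top" or "wrist"; returns (picture, depth): 400x640x3 uint8, red, green, blue; 400x640 float32, m along the optical axis (not along the pixel's ray), 0 where there is no reading.
- calibration(name): a dict with "mtx" (3x3 intrinsics, pixels), "T" (4x4, takes a point from camera to world coordinates); the wrist camera has in their place "mount" (4x4, takes a point from camera to tool coordinates, whose origin is the TCP and whose axes are the flange's). Camera axes: x right, y down, z forward; pixel columns grow to the right and rows downward; lengths in m; the calibration is good to about 2 mm. A picture is of the moment at which its call begins: read the wrist's pose just before it. calibration takes no time and is no camera call.
- bot.hand_in(): hands the job in; it is judged then, once.
Trained networks look in the newest picture that a camera, given by its name, has taken for a name from the list of things; names that differ only in an ending like _2 or _b are one class to them, and where a whole thing is asked for, a point or a joint stands for the part that bears it (a point fixed in the world has none). Each returns a list of dicts, best first, with "conf" (0 to 1); they miss things now and then, are a little off and sometimes report something else, mostly with a low value. They report only what shows in the picture. A call takes as long as a camera call.
- look_for(thing, camera): "extent" ([left, top, right, bottom] in pixels, round what is visible of it).
The state is a dict: "time_s": time; "joint_positions": joint angles; "qvel": joint speeds; "tau": joint torques, N m; "position": TCP position; "tcp_rot": TCP orientation; "force": force on the tool from outside, world axes, zero at the start; "moment": the same for the moment, N m; "opening": opening from 0.0 (shut) to 1.0 (fully open); "grasp_force": force on a finger pad.
Only numpy, scipy, OpenCV 4.12 (cv2) and the standard library are available. Lean on these libraries where they do the work, as an engineer would, in place of code of your own. Each camera call takes 0.05 s, during which the arm holds its last target. There are 200 camera calls.

## Working session

There is one attempt and no reset: what is moved stays moved. The work goes in short steps, Python scripts to look and compute and a shell command to move; the robot and the scene stay as the last step left them, time stands still between calls to the robot, and variables do not carry over. Pictures are saved under pics/ and viewed, at most 10 in all, crops included, and the job is handed in when it is done.

```bash
mkdir -p pics; cat > h.py <<'E'
import numpy as np, cv2
from rig import readout, capture, calibration, bot, look_for
def T(cam):
    c=calibration(cam)
    if 'T' in c: return c['mtx'],np.array(c['T'])
    s=readout.read_state(); M=np.eye(4); M[:3,:3]=s['tcp_rot']; M[:3,3]=s['position']
    return c['mtx'],M@np.array(c['mount'])
def cloud(cam):
    K,M=T(cam); K=np.array(K); p,d=capture(cam)
    v,u=np.mgrid[:400,:640]
    c=np.stack([(u-K[0,2])/K[0,0]*d,(v-K[1,2])/K[1,1]*d,d,np.ones_like(d)],-1)
    w=(c@M.T)[...,:3]; w[d==0]=np.nan
    return p,w
def save(n,p): cv2.imwrite('pics/'+n,cv2.cvtColor(p,cv2.COLOR_RGB2BGR))
E
cat > a.py <<'E'
from h import *
np.set_printoptions(precision=4,suppress=True)
for cam in ['top','side']:
    p,w=cloud(cam); save(cam+'0.png',p); np.save(cam+'0.npy',w)
    for t in ['cock_plug_handle','small_plug_handle','plug_block','air_cock','brush','step_gauge','flux_bottle','clamp_knob']:
        for r in look_for(t,cam)[:2]:
            l,a,rr,b=map(int,r['extent']); print(cam,t,round(r['conf'],2),[l,a,rr,b],np.nanmedian(w[a:b+1,l:rr+1].reshape(-1,3),0), w[(a+b)//2,(l+rr)//2])
E
python3 a.py; ls
```

```text
top cock_plug_handle 0.44 [331, 186, 349, 210] [ 0.5176 -0.2778  0.0542] [ 0.5154 -0.2774  0.0897]
top small_plug_handle 0.63 [370, 195, 381, 208] [ 0.5114 -0.3561  0.0604] [ 0.5113 -0.3541  0.0872]
top plug_block 0.79 [322, 187, 394, 213] [ 0.5156 -0.3195  0.0533] [ 0.516  -0.3197  0.0521]
top air_cock 0.61 [258, 196, 311, 251] [ 0.4592 -0.1506  0.0038] [ 0.4604 -0.149   0.0126]
top brush 0.6 [326, 158, 387, 169] [ 0.6087 -0.3189  0.0042] [ 0.6097 -0.3165  0.0099]
top step_gauge 0.83 [292, 154, 323, 180] [ 0.5954 -0.1995  0.0006] [ 0.5953 -0.1991  0.017 ]
top flux_bottle 0.8 [390, 151, 414, 177] [ 0.6031 -0.4195  0.0024] [ 0.5995 -0.4167  0.0644]
top flux_bottle 0.18 [333, 186, 346, 208] [ 0.5197 -0.2771  0.0561] [ 0.5179 -0.2753  0.0866]
top clamp_knob 0.44 [326, 246, 341, 263] [ 0.3898 -0.2682  0.008 ] [ 0.3913 -0.2668  0.0143]
side cock_plug_handle 0.81 [308, 193, 333, 213] [ 0.5173 -0.2825  0.0712] [ 0.5162 -0.286   0.0755]
side cock_plug_handle 0.56 [316, 219, 330, 241] [ 0.518  -0.3646  0.0719] [ 0.5179 -0.3666  0.0758]
side small_plug_handle 0.77 [316, 221, 331, 239] [ 0.5183 -0.3643  0.0711] [ 0.5179 -0.3666  0.0758]
side plug_block 0.83 [304, 205, 339, 272] [ 0.5149 -0.3671  0.0536] [ 0.5141 -0.3673  0.0572]
side air_cock 0.72 [267, 167, 318, 208] [ 0.4595 -0.168   0.0111] [ 0.4585 -0.1701  0.0347]
side brush 0.58 [354, 217, 373, 251] [ 0.6024 -0.3016  0.0015] [ 0.6019 -0.3026  0.0049]
side step_gauge 0.63 [345, 191, 363, 215] [ 0.5936 -0.2154  0.008 ] [ 0.5918 -0.2234  0.0241]
side flux_bottle 0.82 [361, 242, 391, 289] [ 0.6064 -0.4309  0.0177] [ 0.6035 -0.4405  0.0574]
side clamp_knob 0.68 [255, 217, 270, 233] [ 0.3973 -0.2771  0.0109] [ 0.3973 -0.2794  0.0196]
side clamp_knob 0.37 [305, 194, 331, 211] [ 0.5125 -0.2808  0.0708] [ 0.5124 -0.285   0.0774]
a.py
h.py
pics
side0.npy
top0.npy
```

View pics/top0.png

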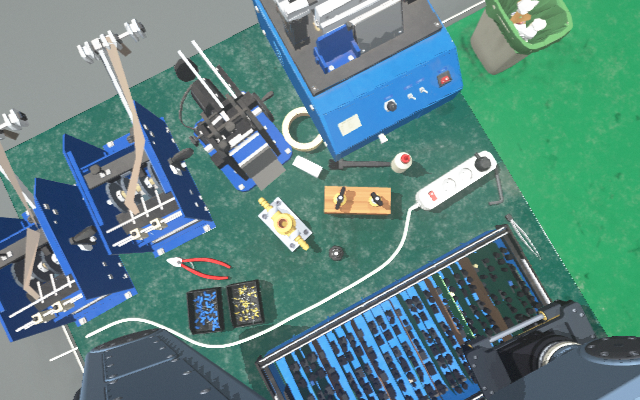

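View pics/side0.png

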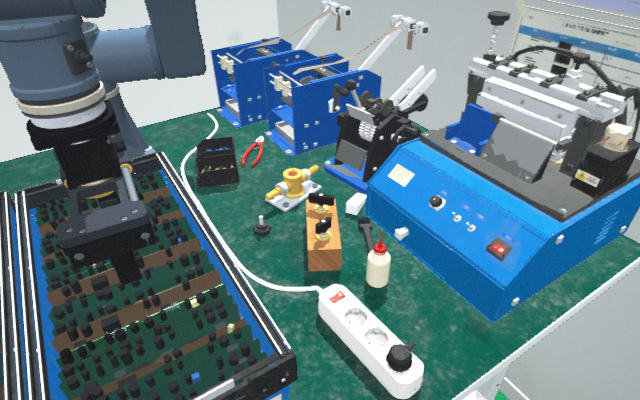

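The top view shows the block with the larger plug at pixel (340,198) and the small one at (376,200). The cock is at (285,223), with its pipe running diagonally. The side view agrees: large plug at (320,200), small plug at (323,230). Next I'll compute a wrist-view approach.

```bash
cat > b.py <<'E'
from h import *
np.set_printoptions(precision=4,suppress=True)
s=readout.read_state(); print(s['tcp_rot'],s['position'],s['opening'],s['time_s'],s['force'])
print(calibration('wrist'))
R=np.array(s['tcp_rot']); print(R.T@(np.array([.44,-.24,.30])-s['position'])/.2)
# handles & pipe from top cloud
w=np.load('top0.npy').reshape(-1,3)
w=w[~np.isnan(w[:,0])]
def pca(c,r,z0,z1):
    q=w[(np.hypot(*(w[:,:2]-c).T)<r)&(w[:,2]>z0)&(w[:,2]<z1)]
    m=q[:,:2].mean(0); e,V=np.linalg.eigh(np.cov((q[:,:2]-m).T)); print(len(q),q.mean(0),np.sqrt(e),np.degrees(np.arctan2(V[1,1],V[0,1])))
pca([.517,-.278],.035,.075,.12); pca([.511,-.355],.03,.07,.12); pca([.46,-.15],.1,.025,.07)
E
python3 b.py
```

```text
[[ 0.901   0.4338  0.    ]
 [ 0.4338 -0.901  -0.    ]
 [ 0.      0.     -1.    ]] [ 0.2712 -0.5631  0.2923] 1.0007501837217023 0.9 [ 0.7946 -0.1806  0.5775]
{'mtx': array([[295.3164,   0.    , 323.8808],
       [  0.    , 295.3164, 197.3839],
       [  0.    ,   0.    ,   1.    ]]), 'mount': array([[-0.0004, -0.9593, -0.2825,  0.0774],
       [ 1.    , -0.0006,  0.0006, -0.0002],
       [-0.0008, -0.2825,  0.9593, -0.0917],
       [ 0.    ,  0.    ,  0.    ,  1.    ]])}
[ 1.4612 -1.0892 -0.0387]
111 [ 0.5163 -0.278   0.0891] [0.0032 0.0141] 162.93225560521591
95 [ 0.5167 -0.3571  0.0872] [0.0036 0.0093] -140.60773139022314
747 [ 0.4631 -0.1495  0.0482] [0.0112 0.0439] -138.20087771720134
```

```bash
python3 -c "
from h import *
R=np.array(readout.read_state()['tcp_rot'])
print(R.T@(np.array([.41,-.21,.25])-readout.read_state()['position'])/.2)"
```

```text
[ 1.39117057 -1.2894603   0.21131819]
```

```bash
python3 -m pendant '[[0.8,-0.74,0,0,0,0.239,-1],[0.8,-0.74,0,0,0,0.239,-1],[0.8,-0.74,0,0,0,0.239,-1],[0.8,-0.74,0,0,0,0.239,-1],[0.8,-0.74,0,0,0,0.239,-1],[0.8,-0.74,0,0,0,0.239,-1]]'; python3 -c "
from h import *
s=readout.read_state();R=np.array(s['tcp_rot'])
print(R,R.T@(np.array([.41,-.21,.25])-s['position'])/.2)"
```

```text
time_s: 1.5
position: [0.3517, -0.3572, 0.2924]
tcp_rot: [[0.956, -0.295, -0.0], [-0.295, -0.956, 0.001], [-0.001, -0.001, -1.0]]
force: [0.7, -0.9, -0.1]
opening: 0.997
grasp_force: 0.0
[[ 9.55602870e-01 -2.94657344e-01 -4.51641941e-04]
 [-2.94656399e-01 -9.55602098e-01  1.49573806e-03]
 [-8.72320190e-04 -1.29625239e-03 -9.99998779e-01]] [ 0.06171821 -0.78890821  0.21315336]
```

```bash
python3 -m pendant '[[0.06,-0.79,0.21,0,0,0,-1],[0.06,-0.79,0.21,0,0,0,-1],[0.06,-0.79,0.21,0,0,0,-1],[0.06,-0.79,0.21,0,0,0,-1],[0.06,-0.79,0.21,0,0,0,-1],[0.06,-0.79,0.21,0,0,0,-1]]'; cat > c.py <<'E'
from h import *
np.set_printoptions(precision=4,suppress=True)
p,w=cloud('wrist'); save('w1.png',p); np.save('w1.npy',w)
for t in ['cock_plug_handle','small_plug_handle','air_cock']:
    for r in look_for(t,'wrist')[:2]: print(t,r)
w=w.reshape(-1,3); w=w[~np.isnan(w[:,0])]
def rect(c,r,z0,z1):
    q=w[(np.hypot(*(w[:,:2]-c).T)<r)&(w[:,2]>z0)&(w[:,2]<z1)]
    R=cv2.minAreaRect(q[:,:2].astype(np.float32)*1000); m=q[:,:2].mean(0); e,V=np.linalg.eigh(np.cov((q[:,:2]-m).T))
    print(len(q),q.mean(0),q[:,2].max(),R,np.degrees(np.arctan2(V[1,1],V[0,1])))
rect([.517,-.278],.035,.09,.12); rect([.515,-.357],.03,.09,.12); rect([.46,-.15],.03,.055,.068);rect([.46,-.15],.1,.03,.07);rect([.46,-.15],.1,.004,.012)
E
python3 c.py
```

```text
time_s: 2.1
position: [0.4103, -0.2149, 0.2506]
tcp_rot: [[0.955, -0.297, 0.001], [-0.297, -0.955, -0.002], [0.002, 0.002, -1.0]]
force: [0.2, 0.1, -0.6]
opening: 1.0
grasp_force: 0.0
cock_plug_handle {'extent': [339.0, 14.9, 372.8, 89.5], 'conf': 0.87}
small_plug_handle {'extent': [429.2, 0.0, 481.8, 47.4], 'conf': 0.86}
air_cock {'extent': [177.1, 103.6, 321.0, 204.4], 'conf': 0.93}
216 [ 0.5181 -0.2789  0.0906] 0.09229981606805387 ((517.3485107421875, -279.284423828125), (13.211469650268555, 46.948883056640625), 78.4222412109375) 161.95767520417493
190 [ 0.517  -0.3585  0.0906] 0.09193260645156098 ((516.6598510742188, -358.38201904296875), (30.105314254760742, 14.415764808654785), 24.39158821105957) -139.48613587160884
1239 [ 0.46   -0.1519  0.0587] 0.06133063544668588 ((459.49237060546875, -151.72979736328125), (42.306392669677734, 42.657615661621094), 39.15745544433594) 103.91166030221487
4039 [ 0.4661 -0.1496  0.0481] 0.06133063544668588 ((482.06640625, -156.0454864501953), (168.7507781982422, 101.39399719238281), 62.53046417236328) -138.04857007198353
2631 [ 0.4663 -0.1606  0.0077] 0.011994342910909506 ((479.8797302246094, -170.8012237548828), (119.9210205078125, 122.38062286376953), 45.821014404296875) -138.1286490090704
```

View pics/w1.png

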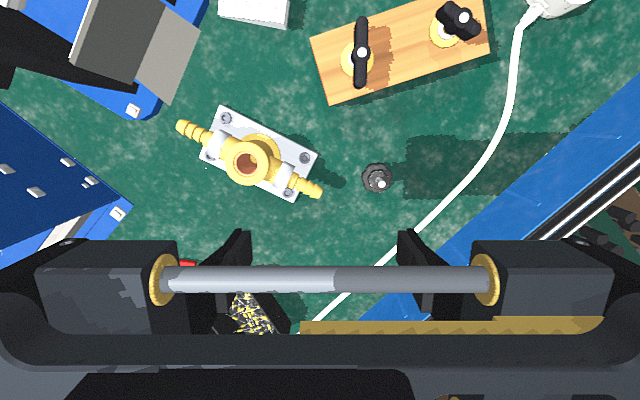

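Wrist view: the large plug blade is centred at (361,52), the small plug at (455,22) and the cock bore at (246,160). The clamp knob is at (378,178), away from the path. Next: hover over the plug.

```bash
cat > to.py <<'E'
import sys
from h import *
np.set_printoptions(precision=4,suppress=True)
# args x y z toolx_yaw : prints row numbers from current measured pose
x,y,z,yaw=map(float,sys.argv[1:5]); s=readout.read_state(); R=np.array(s['tcp_rot'])
a=np.radians(yaw); G=np.array([[np.cos(a),np.sin(a),0],[np.sin(a),-np.cos(a),0],[0,0,-1]])
rv=cv2.Rodrigues(R.T@G)[0].ravel()
print('t',s['time_s'],'pos',np.array(s['position']),'yaw',np.degrees(np.arctan2(R[1,0],R[0,0])),'tilt',R[2],'F',np.array(s['force']),'M',np.array(s['moment']),'q6',s['joint_positions'][5],'op',s['opening'])
print('shift',R.T@(np.array([x,y,z])-s['position'])/.2,'turn',rv/np.pi)
E
python3 to.py .5175 -.279 .2 -18
```

```text
t 2.3 pos [ 0.4097 -0.215   0.2507] yaw -17.41837967992888 tilt [ 0.0015  0.001  -1.    ] F [-0.2257  0.4286  0.3654] M [ 0.0518  0.0093 -0.0051] q6 65.87176760400544 op 1.0026952654021977
shift [0.61   0.1439 0.2546] turn [ 0.0003 -0.0005  0.0032]
```

```bash
python3 -m pendant '[[0.61,0.144,0.255,0,0,0.003,-1],[0.61,0.144,0.255,0,0,0.003,-1],[0.61,0.144,0.255,0,0,0.003,-1],[0.61,0.144,0.255,0,0,0.003,-1],[0.61,0.144,0.255,0,0,0.003,-1]]'; cat > d.py <<'E'
from h import *
np.set_printoptions(precision=4,suppress=True)
p,w=cloud('wrist'); save('w2.png',p)
print(look_for('cock_plug_handle','wrist')[:2])
w=w.reshape(-1,3); w=w[~np.isnan(w[:,0])]
q=w[(np.hypot(*(w[:,:2]-[.517,-.279]).T)<.035)&(w[:,2]>.085)&(w[:,2]<.1)]
m=q.mean(0); e,V=np.linalg.eigh(np.cov((q[:,:2]-m[:2]).T)); print(len(q),m,cv2.minAreaRect(q[:,:2].astype(np.float32)*1000),np.degrees(np.arctan2(V[1,1],V[0,1])))
E
python3 d.py; python3 to.py .5175 -.279 .132 -18
```

```text
time_s: 2.8
position: [0.517, -0.2777, 0.1985]
tcp_rot: [[0.952, -0.307, -0.001], [-0.307, -0.952, 0.001], [-0.002, -0.0, -1.0]]
force: [-0.3, -0.1, 0.5]
opening: 1.001
grasp_force: 0.0
[{'extent': [309.1, 179.7, 342.4, 251.9], 'conf': 0.7}]
948 [ 0.5189 -0.2793  0.0891] ((517.7828369140625, -278.94537353515625), (14.579546928405762, 51.34386444091797), 66.43914031982422) 163.2505394011763
t 2.9 pos [ 0.5163 -0.2767  0.1994] yaw -17.890940918290934 tilt [-0.0014 -0.0005 -1.    ] F [-0.2768  0.5203 -0.1573] M [ 0.0508  0.037  -0.0565] q6 68.78455606944871 op 1.0001717772183831
shift [0.0098 0.0092 0.3369] turn [-0.0001  0.0004  0.0006]
```

View pics/w2.png

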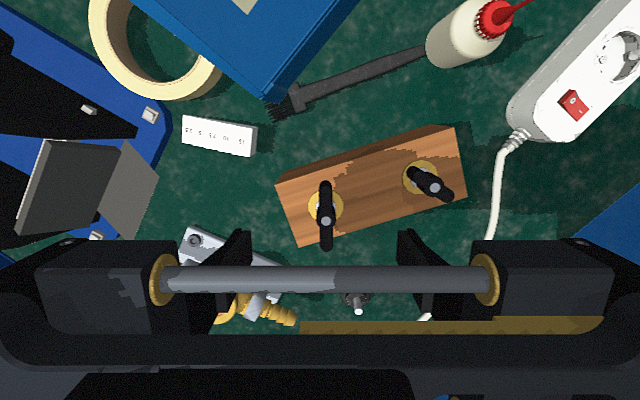

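The blade is centred at (325,215), midway between the fingers, so I descend and close.

```bash
python3 -m pendant '[[0.007,0.009,0.15,0,0,-0.002,-0.6],[0.007,0.009,0.25,0,0,-0.002,-0.6],[0.007,0.009,0.335,0,0,-0.002,-0.6],[0.007,0.009,0.335,0,0,-0.002,-0.6],[0.007,0.009,0.335,0,0,-0.002,1],[0.007,0.009,0.335,0,0,-0.002,1],[0.007,0.009,0.335,0,0,-0.002,1],[0.007,0.009,0.335,0,0,-0.002,1]]'; python3 -m pendant '[[0,0,0,0,0,0,1],[0,0,0,0,0,0,1],[0,0,0,0,0,0,1],[0,0,0,0,0,0,1],[0,0,0,0,0,0,1],[0,0,0,0,0,0,1]]'; python3 to.py .5175 -.279 .232 -18
```

```text
time_s: 3.7
position: [0.5186, -0.2792, 0.1332]
tcp_rot: [[0.954, -0.3, 0.001], [-0.3, -0.954, -0.001], [0.002, 0.001, -1.0]]
force: [0.1, 0.6, -0.4]
opening: 0.522
grasp_force: 0.0
time_s: 4.3
position: [0.5182, -0.279, 0.1322]
tcp_rot: [[0.954, -0.3, -0.0], [-0.3, -0.954, -0.0], [-0.0, 0.0, -1.0]]
force: [-0.9, -0.7, -0.5]
opening: 0.11
grasp_force: 30.0
t 4.3 pos [ 0.5182 -0.279   0.1322] yaw -17.485515424435857 tilt [-0.0001  0.     -1.    ] F [-0.8797 -0.7452 -0.4771] M [-0.0089 -0.0038 -0.0163] q6 68.32465859410516 op 0.1099106691044342
shift [-0.0036  0.0011 -0.4992] turn [0.     0.     0.0029]
```

```bash
python3 -m pendant '[[0,0,-0.06,0,0,0,1],[0,0,-0.15,0,0,0,1],[0,0,-0.25,0,0,0,1],[0,0,-0.35,0,0,0,1],[0,0,-0.45,0,0,0,1],[0,0,-0.45,0,0,0,1],[0,0,-0.45,0,0,0,1]]'; python3 to.py .4595 -.152 .222 42
```

```text
time_s: 5.0
position: [0.5182, -0.2788, 0.2226]
tcp_rot: [[0.954, -0.3, 0.0], [-0.3, -0.954, -0.0], [0.0, 0.0, -1.0]]
force: [0.0, -0.2, -2.1]
opening: 0.117
grasp_force: 30.0
t 5.0 pos [ 0.5182 -0.2788  0.2226] yaw -17.485661095337047 tilt [ 0.0005  0.0001 -1.    ] F [ 0.0194 -0.2451 -2.1111] M [ 0.0425  0.023  -0.0286] q6 68.3234357253658 op 0.11680058031922164
shift [-0.4702 -0.5166  0.0025] turn [ 0.0001 -0.0001 -0.3305]
```

```bash
python3 -m pendant '[[-0.47,-0.517,0,0,0,-0.33,1],[-0.47,-0.517,0,0,0,-0.33,1],[-0.47,-0.517,0,0,0,-0.33,1],[-0.47,-0.517,0,0,0,-0.33,1],[-0.47,-0.517,0,0,0,-0.33,1],[-0.47,-0.517,0,0,0,-0.33,1],[-0.47,-0.517,0,0,0,-0.33,1],[-0.47,-0.517,0,0,0,-0.33,1]]'; cat > e.py <<'E'
from h import *
np.set_printoptions(precision=4,suppress=True)
for cam in ['wrist','side']:
    p,w=cloud(cam); np.save('e_'+cam,w)
    if cam=='wrist': save('w3.png',p)
    else: save('s3.png',cv2.resize(p[130:250,230:370],None,fx=5,fy=5,interpolation=cv2.INTER_CUBIC))
    w=w.reshape(-1,3); w=w[~np.isnan(w[:,0])]
    q=w[(np.hypot(*(w[:,:2]-[.46,-.152]).T)<.028)&(w[:,2]>.055)&(w[:,2]<.066)]
    print(cam,len(q), q.mean(0) if len(q) else '', cv2.minEnclosingCircle(q[:,:2].astype(np.float32)*1000) if len(q) else '')
    for z in (.09,.1,.11,.12,.13,.135,.14):
        q=w[(np.hypot(*(w[:,:2]-[.46,-.152]).T)<.025)&(abs(w[:,2]-z)<.004)]
        if len(q): print(z,len(q),q.mean(0),q.min(0),q.max(0))
E
python3 e.py; python3 to.py .4595 -.152 .165 42
```

```text
time_s: 5.8
position: [0.459, -0.1516, 0.2212]
tcp_rot: [[0.744, 0.668, -0.002], [0.668, -0.744, 0.001], [-0.001, -0.003, -1.0]]
force: [1.1, 0.9, -2.6]
opening: 0.114
grasp_force: 30.0
wrist 1156 [ 0.4622 -0.1491  0.0588] ((459.2118225097656, -151.41268920898438), 21.632034301757812)
0.1 27 [ 0.4627 -0.1476  0.1012] [ 0.4562 -0.153   0.0978] [ 0.4653 -0.1444  0.1037]
0.11 26 [ 0.4627 -0.1479  0.1089] [ 0.4562 -0.1543  0.106 ] [ 0.4662 -0.1434  0.1137]
0.12 11 [ 0.4624 -0.1486  0.12  ] [ 0.4562 -0.1543  0.1162] [ 0.4669 -0.1426  0.1239]
0.14 12 [ 0.4663 -0.1436  0.1436] [ 0.4573 -0.1529  0.1427] [ 0.4728 -0.137   0.144 ]
side 172 [ 0.4595 -0.1547  0.0594] ((457.21240234375, -153.22647094726562), 22.862403869628906)
0.1 9 [ 0.459  -0.1578  0.1016] [ 0.453  -0.1614  0.0984] [ 0.4642 -0.1545  0.104 ]
0.11 25 [ 0.4579 -0.1579  0.1095] [ 0.4514 -0.1599  0.1063] [ 0.4646 -0.1543  0.1136]
0.12 25 [ 0.4586 -0.1585  0.1205] [ 0.4499 -0.1637  0.1161] [ 0.4673 -0.1514  0.124 ]
0.13 29 [ 0.4591 -0.1591  0.1298] [ 0.4505 -0.1626  0.1263] [ 0.4678 -0.1537  0.134 ]
0.135 28 [ 0.4586 -0.1597  0.1348] [ 0.4488 -0.1631  0.1311] [ 0.468  -0.1553  0.1383]
0.14 24 [ 0.4585 -0.1605  0.1396] [ 0.4474 -0.1643  0.1366] [ 0.4725 -0.1533  0.1437]
t 5.9 pos [ 0.4592 -0.1518  0.2215] yaw 41.74648544027662 tilt [-0.0005 -0.0019 -1.    ] F [ 0.5337  0.8652 -2.213 ] M [-0.0349 -0.0362 -0.0037] q6 16.69025586376942 op 0.10302796269156154
shift [0.0006 0.0021 0.2823] turn [-0.0006  0.0002 -0.0014]
```

View pics/w3.png

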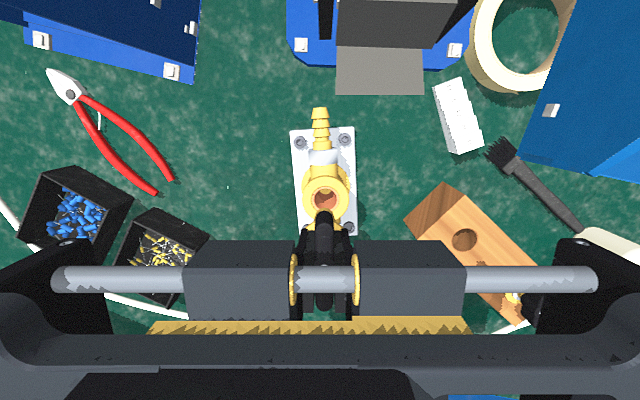

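View pics/s3.png

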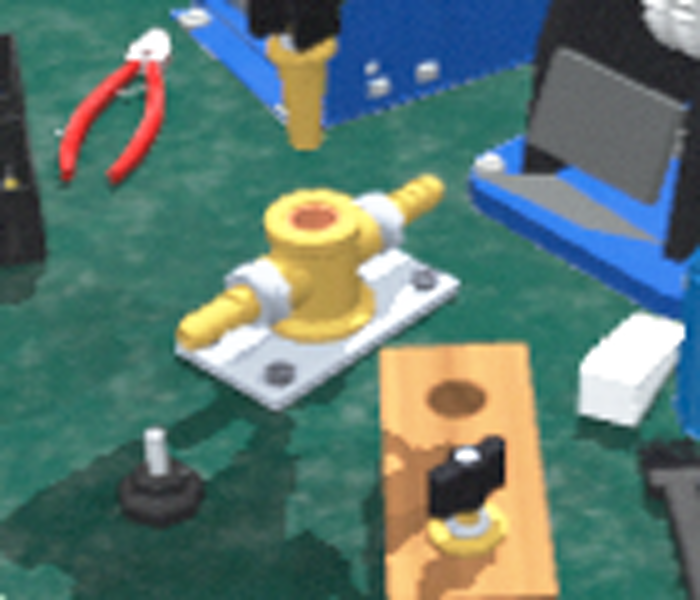

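Wrist view: the blade is at (323,230) and lines up with the bore at (326,198). The side crop shows the plug upright over the barrel (302,110 over 315,215). I'll lower it in stages.

```bash
python3 -m pendant '[[0.001,0,0.06,0,0,-0.001,1],[0.001,0,0.12,0,0,-0.001,1],[0.001,0,0.18,0,0,-0.001,1],[0.001,0,0.24,0,0,-0.001,1],[0.001,0,0.29,0,0,-0.001,1],[0.001,0,0.32,0,0,-0.001,1],[0.001,0,0.34,0,0,-0.001,1],[0.001,0,0.34,0,0,-0.001,1]]';python3 to.py .4595 -.152 .145 42
```

```text
time_s: 6.7
position: [0.4598, -0.1519, 0.1538]
tcp_rot: [[0.742, 0.67, -0.001], [0.67, -0.742, 0.0], [-0.0, -0.001, -1.0]]
force: [-0.1, 1.0, -2.0]
opening: 0.112
grasp_force: 30.0
t 6.7 pos [ 0.4598 -0.1519  0.1538] yaw 42.06360739090291 tilt [-0.0002 -0.0007 -1.    ] F [-0.064   1.0022 -1.9872] M [-0.0237  0.0001  0.0504] q6 16.39493590390644 op 0.11207694956482492
shift [-0.0012 -0.0006  0.0442] turn [-0.0002  0.0001  0.0004]
```

Free so far. Now 1 mm steps until contact.

```bash
for i in 1 2 3 4 5 6 7 8 9; do :; done; python3 -m pendant '[[0,0,0.01,0,0,0,1],[0,0,0.02,0,0,0,1],[0,0,0.02,0,0,0,1]]' | grep -E 'pos|force'; python3 -m pendant '[[0,0,0.005,0,0,0,1],[0,0,0.01,0,0,0,1],[0,0,0.01,0,0,0,1]]' | grep -E 'pos|force'
```

```text
position: [0.4599, -0.1519, 0.1503]
force: [0.1, 0.5, -2.8]
grasp_force: 30.0
position: [0.4599, -0.1518, 0.1482]
force: [0.0, 1.5, -2.0]
grasp_force: 30.0
```

```bash
python3 -m pendant '[[0,0,0.005,0,0,0,1],[0,0,0.005,0,0,0,1],[0,0,0.005,0,0,0,1]]' | grep -E 'pos|force'; python3 -m pendant '[[0,0,0.005,0,0,0,1],[0,0,0.005,0,0,0,1],[0,0,0.005,0,0,0,1]]' | grep -E 'pos|force';  python3 -m pendant '[[0,0,0.005,0,0,0,1],[0,0,0.005,0,0,0,1],[0,0,0.005,0,0,0,1]]' | grep -E 'pos|force'
```

```text
position: [0.4599, -0.1518, 0.1472]
force: [0.9, 2.3, -2.1]
grasp_force: 30.0
position: [0.4599, -0.1518, 0.1462]
force: [0.6, 3.0, -0.7]
grasp_force: 30.0
position: [0.4599, -0.1518, 0.1454]
force: [1.2, 5.3, 2.6]
grasp_force: 30.0
```

```bash
python3 -m pendant '[[0.0017,-0.0011,0,0,0,0,1],[0.0017,-0.0011,0,0,0,0,1],[0.0017,-0.0011,0,0,0,0,1]]' | grep -E 'pos|force'; python3 -m pendant '[[0,0,0.005,0,0,0,1],[0,0,0.005,0,0,0,1],[0,0,0.005,0,0,0,1]]' | grep -E 'pos|force|rot'; python3 to.py .46 -.1515 .145 42
```

```text
position: [0.46, -0.1517, 0.1454]
force: [0.5, 2.9, 4.5]
grasp_force: 30.0
position: [0.46, -0.1517, 0.1448]
tcp_rot: [[0.742, 0.67, 0.0], [0.67, -0.742, -0.0], [0.0, 0.001, -1.0]]
force: [-0.3, 3.9, 8.5]
grasp_force: 30.0
t 8.8 pos [ 0.46   -0.1517  0.1448] yaw 42.0963481064681 tilt [ 0.0001  0.0006 -1.    ] F [-0.2921  3.8945  8.5321] M [ 0.7282  0.0497 -0.017 ] q6 16.417505605519224 op 0.11442630504530131
shift [ 0.0005 -0.0008 -0.001 ] turn [ 0.0002 -0.      0.0005]
```

Contact: the press is about 10 N and the collar stands about 7 mm over the rim, handle along the pipe. Now I turn slowly while watching the force.

```bash
python3 -m pendant '[[0.001,-0.001,0,0,0,-0.003,1],[0.001,-0.001,0,0,0,-0.006,1],[0.001,-0.001,0,0,0,-0.009,1],[0.001,-0.001,0,0,0,-0.012,1],[0.001,-0.001,0,0,0,-0.015,1],[0.001,-0.001,0,0,0,-0.018,1],[0.001,-0.001,0,0,0,-0.021,1],[0.001,-0.001,0,0,0,-0.024,1]]' | grep -E 'pos|force'; python3 to.py .46 -.1515 .145 132|head -1
```

```text
position: [0.46, -0.1516, 0.1446]
force: [-0.7, 3.5, 7.1]
grasp_force: 30.0
t 9.6 pos [ 0.46   -0.1516  0.1446] yaw 46.40548779203476 tilt [-0.0001  0.0006 -1.    ] F [-0.6608  3.4741  7.1005] M [ 0.5272  0.0126 -0.1251] q6 12.12885914668004 op 0.11199164435784745
```

```bash
cat > st.py <<'E'
from h import *
s=readout.read_state();R=np.array(s['tcp_rot'])
print('t %.1f yaw %.1f z %.4f'%(s['time_s'],np.degrees(np.arctan2(R[1,0],R[0,0])),s['position'][2]),'F',np.round(s['force'],1),'M',np.round(s['moment'],2),'Ftool',np.round(R.T@s['force'],1), 'grip',round(s['grasp_force'],1))
E
python3 -m pendant '[[0.001,-0.001,0.002,0,0,-0.004,1],[0.001,-0.001,0.003,0,0,-0.008,1],[0.001,-0.001,0.004,0,0,-0.012,1],[0.001,-0.001,0.004,0,0,-0.016,1],[0.001,-0.001,0.005,0,0,-0.02,1],[0.001,-0.001,0.005,0,0,-0.024,1],[0.001,-0.001,0.006,0,0,-0.028,1],[0.001,-0.001,0.006,0,0,-0.032,1]]' >/dev/null; python3 st.py
```

```text
t 10.4 yaw 52.2 z 0.1442 F [-1.7  2.7 13.8] M [ 0.5   0.25 -0.18] Ftool [  1.1  -3.  -13.8] grip 30.1
```

```bash
python3 -m pendant '[[0,-0.001,-0.003,0,0,-0.004,1],[0,-0.001,-0.003,0,0,-0.008,1],[0,-0.001,-0.003,0,0,-0.012,1],[0,-0.001,-0.003,0,0,-0.016,1],[0,-0.001,-0.003,0,0,-0.02,1],[0,-0.001,-0.003,0,0,-0.024,1],[0,-0.001,-0.003,0,0,-0.028,1],[0,-0.001,-0.003,0,0,-0.032,1]]' >/dev/null; python3 st.py
```

```text
t 11.2 yaw 58.0 z 0.1441 F [-0.3  1.4  8.5] M [ 0.4   0.13 -0.22] Ftool [ 1.1 -1.  -8.5] grip 30.1
```

```bash
python3 -m pendant '[[0,0,0.002,0,0,-0.004,1],[0,0,0.002,0,0,-0.008,1],[0,0,0.002,0,0,-0.012,1],[0,0,0.002,0,0,-0.016,1],[0,0,0.003,0,0,-0.02,1],[0,0,0.003,0,0,-0.024,1],[0,0,0.003,0,0,-0.028,1],[0,0,0.003,0,0,-0.032,1]]' >/dev/null; python3 st.py;
```

```text
t 12.0 yaw 63.7 z 0.1439 F [-0.8  2.8 11.5] M [ 0.38  0.17 -0.15] Ftool [  2.2  -2.  -11.5] grip 30.0
```

```bash
python3 -m pendant '[[0,0,0,0,0,-0.004,1],[0,0,0,0,0,-0.008,1],[0,0,0,0,0,-0.012,1],[0,0,0,0,0,-0.016,1],[0,0,0.001,0,0,-0.02,1],[0,0,0.001,0,0,-0.024,1],[0,0,0.001,0,0,-0.028,1],[0,0,0.001,0,0,-0.032,1]]' >/dev/null; python3 st.py;
```

```text
t 12.8 yaw 69.5 z 0.1438 F [-1.6  2.3 11. ] M [ 0.36  0.29 -0.22] Ftool [  1.6  -2.3 -11. ] grip 30.1
```

```bash
python3 -m pendant '[[0,0,0,0,0,-0.004,1],[0,0,0,0,0,-0.008,1],[0,0,0,0,0,-0.012,1],[0,0,0.001,0,0,-0.016,1],[0,0,0.001,0,0,-0.02,1],[0,0,0.001,0,0,-0.024,1],[0,0,0.001,0,0,-0.028,1],[0,0,0.001,0,0,-0.032,1]]' >/dev/null; python3 st.py;
```

```text
t 13.6 yaw 75.2 z 0.1436 F [-1.4  2.3 12.5] M [ 0.42  0.29 -0.23] Ftool [  1.9  -1.9 -12.5] grip 30.1
```

```bash
python3 -m pendant '[[0,0,0,0,0,-0.004,1],[0,0,0,0,0,-0.008,1],[0,0,0,0,0,-0.012,1],[0,0,0.001,0,0,-0.016,1],[0,0,0.001,0,0,-0.02,1],[0,0,0.001,0,0,-0.024,1],[0,0,0.001,0,0,-0.028,1],[0,0,0.001,0,0,-0.032,1]]' >/dev/null; python3 st.py;
```

```text
t 14.4 yaw 81.0 z 0.1435 F [-1.6  2.1 13.4] M [ 0.39  0.31 -0.33] Ftool [  1.8  -1.9 -13.4] grip 30.1
```

```bash
python3 -m pendant '[[0,0,-0.001,0,0,-0.004,1],[0,0,-0.001,0,0,-0.008,1],[0,0,-0.001,0,0,-0.012,1],[0,0,-0.001,0,0,-0.016,1],[0,0,-0.001,0,0,-0.02,1],[0,0,-0.001,0,0,-0.024,1],[0,0,-0.001,0,0,-0.028,1],[0,0,-0.001,0,0,-0.032,1]]' >/dev/null; python3 st.py;
```

```text
t 15.2 yaw 86.8 z 0.1434 F [-1.4  1.7 10.3] M [ 0.44  0.18 -0.07] Ftool [  1.6  -1.5 -10.3] grip 30.0
```

```bash
python3 -m pendant '[[0,0,0,0,0,-0.004,1],[0,0,0,0,0,-0.008,1],[0,0,0,0,0,-0.012,1],[0,0,0,0,0,-0.016,1],[0,0,0,0,0,-0.02,1],[0,0,0,0,0,-0.024,1],[0,0,0,0,0,-0.028,1],[0,0,0,0,0,-0.032,1]]' >/dev/null; python3 st.py;
```

```text
t 16.0 yaw 92.5 z 0.1433 F [-2.5  2.  10.8] M [ 0.39  0.17 -0.16] Ftool [  2.1  -2.4 -10.8] grip 30.0
```

```bash
python3 -m pendant '[[0,0,0.001,0,0,-0.004,1],[0,0,0.001,0,0,-0.008,1],[0,0,0.001,0,0,-0.012,1],[0,0,0.001,0,0,-0.016,1],[0,0,0.001,0,0,-0.02,1],[0,0,0.001,0,0,-0.024,1],[0,0,0.001,0,0,-0.028,1],[0,0,0.001,0,0,-0.032,1]]' >/dev/null; python3 st.py;
```

```text
t 16.8 yaw 98.2 z 0.1433 F [-2.1  1.8 12.1] M [ 0.3   0.27 -0.38] Ftool [  2.1  -1.8 -12.1] grip 30.2
```

```bash
python3 -m pendant '[[0,0,0,0,0,-0.004,1],[0,0,0,0,0,-0.008,1],[0,0,0,0,0,-0.012,1],[0,0,0,0,0,-0.016,1],[0,0,0,0,0,-0.02,1],[0,0,0,0,0,-0.024,1],[0,0,0,0,0,-0.028,1],[0,0,0,0,0,-0.032,1]]' >/dev/null; python3 st.py;
```

```text
t 17.6 yaw 104.1 z 0.1432 F [-1.   2.  11.4] M [ 0.35  0.23 -0.12] Ftool [  2.2  -0.5 -11.4] grip 30.0
```

```bash
python3 - <<'E'
from h import *
p,w=cloud('wrist'); a=cv2.resize(p[180:330,240:400],(640,600),interpolation=cv2.INTER_CUBIC); save('w4.png',a)
E
```

```text
(no output)
```

View pics/w4.png

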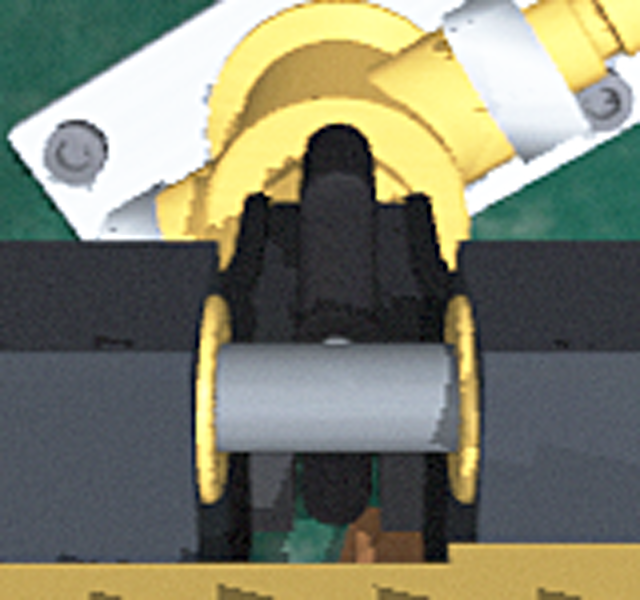

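The blade (340,150 to 335,500 in the crop) is still square in the fingers, so the plug turns with the gripper. I'll continue.

```bash
python3 -m pendant '[[0,0,0.001,0,0,-0.004,1],[0,0,0.001,0,0,-0.008,1],[0,0,0.001,0,0,-0.012,1],[0,0,0.001,0,0,-0.016,1],[0,0,0.001,0,0,-0.02,1],[0,0,0.001,0,0,-0.024,1],[0,0,0.001,0,0,-0.028,1],[0,0,0.001,0,0,-0.032,1]]' >/dev/null; python3 st.py;
```

```text
t 18.4 yaw 109.8 z 0.1431 F [-2.3  2.1 12.2] M [ 0.36  0.32 -0.04] Ftool [  2.7  -1.5 -12.2] grip 30.0
```

```bash
python3 -m pendant '[[0,0,0,0,0,-0.004,1],[0,0,0,0,0,-0.008,1],[0,0,0,0,0,-0.012,1],[0,0,0,0,0,-0.016,1],[0,0,0.001,0,0,-0.02,1],[0,0,0.001,0,0,-0.024,1],[0,0,0.001,0,0,-0.028,1],[0,0,0.001,0,0,-0.032,1]]' >/dev/null; python3 st.py;
```

```text
t 19.2 yaw 115.5 z 0.1430 F [-1.4  1.7 12.9] M [ 0.31  0.32 -0.06] Ftool [  2.2  -0.6 -12.9] grip 30.0
```

```bash
python3 -m pendant '[[0,0,0,0,0,-0.004,1],[0,0,0,0,0,-0.008,1],[0,0,0,0,0,-0.012,1],[0,0,0,0,0,-0.016,1],[0,0,0,0,0,-0.02,1],[0,0,0,0,0,-0.024,1],[0,0,0,0,0,-0.028,1],[0,0,0,0,0,-0.032,1]]' >/dev/null; python3 st.py;
```

```text
t 20.1 yaw 121.3 z 0.1430 F [-2.7  1.4 12.3] M [ 0.31  0.32 -0.28] Ftool [  2.6  -1.6 -12.3] grip 30.1
```

```bash
python3 -m pendant '[[0,0,0,0,0,-0.004,1],[0,0,0,0,0,-0.008,1],[0,0,0,0,0,-0.012,1],[0,0,0,0,0,-0.016,1],[0,0,0.001,0,0,-0.02,1],[0,0,0.001,0,0,-0.024,1],[0,0,0.001,0,0,-0.028,1],[0,0,0.001,0,0,-0.032,1]]' >/dev/null; python3 st.py;
```

```text
t 20.9 yaw 127.0 z 0.1429 F [-2.5  2.9 13. ] M [ 0.32  0.33 -0.35] Ftool [  3.8  -0.2 -13. ] grip 30.1
```

```bash
python3 -m pendant '[[0,0,0,0,0,-0.004,1],[0,0,0,0,0,-0.008,1],[0,0,0,0,0,-0.012,1],[0,0,0,0,0,-0.016,1],[0,0,0,0,0,-0.02,1],[0,0,0,0,0,-0.024,1],[0,0,0,0,0,-0.028,1],[0,0,0,0,0,-0.032,1]]' >/dev/null; python3 st.py;
```

```text
t 21.6 yaw 132.9 z 0.1421 F [-2.4  1.5 15.4] M [ 0.23  0.41 -0.03] Ftool [  2.7  -0.8 -15.4] grip 30.0
```

```bash
python3 -m pendant '[[0,0,0,0,0,-0.004,1],[0,0,0,0,0,-0.008,1],[0,0,0,0,0,-0.012,1],[0,0,0,0,0,-0.016,1],[0,0,0,0,0,-0.02,1],[0,0,0,0,0,-0.024,1],[0,0,0,0,0,-0.028,1],[0,0,0,0,0,-0.032,1]]' >/dev/null; python3 st.py;
```

```text
t 22.4 yaw 138.7 z 0.1425 F [-2.8  1.  14.7] M [0.11 0.45 0.03] Ftool [  2.8  -1.1 -14.7] grip 30.0
```

```bash
python3 - <<'E'
from h import *
np.set_printoptions(precision=4,suppress=True)
s=readout.read_state(); print(np.array(s['tcp_rot']),s['joint_positions'],s['position'],s['opening'])
p,w=cloud('wrist'); a=cv2.resize(p[180:330,240:400],(640,600),interpolation=cv2.INTER_CUBIC)
p,w=cloud('side'); b=cv2.resize(p[150:220,260:330],(600,600),interpolation=cv2.INTER_CUBIC)
save('w5.png',cv2.resize(np.hstack([a,b]),(800,387)))
E
python3 st.py
```

```text
[[-0.751   0.6603 -0.0002]
 [ 0.6603  0.751  -0.001 ]
 [-0.0005 -0.0009 -1.    ]] [-31.4577  34.1089 109.3945  -0.0959  36.4783 -80.0572] [ 0.4596 -0.1513  0.1425] 0.1115383054695197
t 22.6 yaw 138.6 z 0.1420 F [-1.1 -0.6  2.7] M [-0.02  0.19 -0.09] Ftool [ 0.4 -1.2 -2.7] grip 30.0
```

View pics/w5.png

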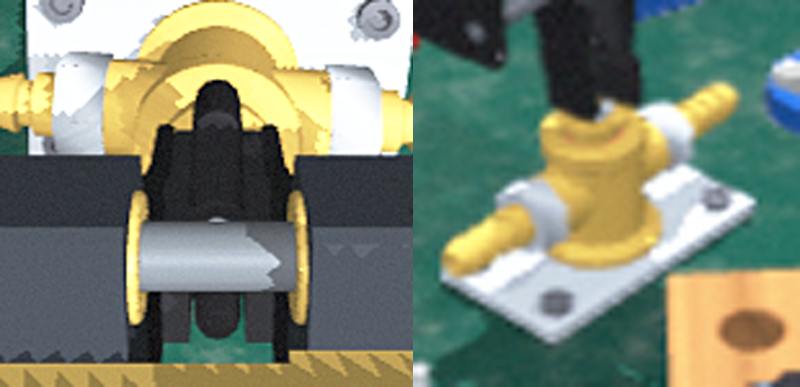

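Left: the blade is square across the pipe. Right: the collar sits low over the rim, with the fingers clear of it. I'll hold briefly and re-read.

```bash
python3 -m pendant '[[0,0,0,0,0,0,1],[0,0,0,0,0,0,1]]' >/dev/null; python3 st.py
```

```text
t 22.8 yaw 138.6 z 0.1425 F [-3.4  0.8 13.4] M [ 0.06  0.56 -0.  ] Ftool [  3.1  -1.7 -13.4] grip 30.0
```

```bash
python3 -m pendant '[[0,0,-0.001,0,0,0,1]]' >/dev/null; python3 st.py;python3 -m pendant '[[0,0,-0.001,0,0,0,1]]' >/dev/null; python3 st.py;python3 -m pendant '[[0,0,0,0,0,0.002,1]]' >/dev/null; python3 st.py;python3 -m pendant '[[0,0,0,0,0,0.002,1]]' >/dev/null; python3 st.py
```

```text
t 22.9 yaw 138.6 z 0.1425 F [-3.3  1.  15.1] M [0.06 0.64 0.05] Ftool [  3.1  -1.5 -15.1] grip 30.0
t 22.9 yaw 138.6 z 0.1428 F [-3.  -0.   9.6] M [ 0.01  0.48 -0.  ] Ftool [ 2.2 -2.  -9.6] grip 30.0
t 23.1 yaw 138.3 z 0.1430 F [-4.1  0.2 14.1] M [0.06 0.5  0.01] Ftool [  3.2  -2.6 -14.1] grip 30.0
t 23.1 yaw 137.9 z 0.1424 F [-2.9 -1.4 12.5] M [-0.06  0.37  0.03] Ftool [  1.2  -3.  -12.5] grip 30.0
```

```bash
python3 -m pendant '[[0.002,-0.001,-0.004,0,0,0,1]]' >/dev/null; python3 st.py;python3 -m pendant '[[0,0,0,0,0,0.000,1]]' >/dev/null; python3 st.py;python3 -m pendant '[[0,0,0,0,0,0.00,1]]' >/dev/null; python3 st.py;python3 -m pendant '[[0,0,0,0,0,0.00,1]]' >/dev/null; python3 st.py
```

```text
t 23.2 yaw 137.9 z 0.1433 F [-1.7  0.2  6.7] M [-0.05  0.19 -0.06] Ftool [ 1.4 -1.  -6.7] grip 30.0
t 23.4 yaw 137.9 z 0.1433 F [-1.8 -0.7  7.5] M [-0.02  0.26 -0.01] Ftool [ 0.8 -1.7 -7.5] grip 30.0
t 23.4 yaw 137.9 z 0.1433 F [-1.8 -0.2  8. ] M [-0.11  0.36 -0.09] Ftool [ 1.2 -1.3 -8. ] grip 30.0
t 23.6 yaw 137.9 z 0.1432 F [-2.4 -0.7  8.1] M [-0.01  0.32 -0.11] Ftool [ 1.3 -2.1 -8.1] grip 30.0
```

Chatter began above about 13 N and stopped when I eased off. I'll re-bed by turning to and fro at about 10–11 N.

```bash
python3 -m pendant '[[0.001,-0.001,0.001,0,0,0.003,1],[0.001,-0.001,0.002,0,0,0.006,1],[0.001,-0.001,0.002,0,0,0.009,1],[0.001,-0.001,0.002,0,0,0.012,1],[0.001,-0.001,0.002,0,0,0.015,1],[0.001,-0.001,0.002,0,0,0.018,1]]' >/dev/null; python3 st.py;
```

```text
t 24.1 yaw 134.6 z 0.1432 F [-3.2  0.1 15.8] M [0.04 0.28 0.03] Ftool [  2.3  -2.2 -15.9] grip 30.0
```

```bash
python3 -m pendant '[[0,0,0.001,0,0,0.003,1],[0,0,0.001,0,0,0.006,1],[0,0,0.001,0,0,0.009,1],[0,0,0.001,0,0,0.012,1],[0,0,0.001,0,0,0.015,1],[0,0,0.001,0,0,0.018,1]]' >/dev/null; python3 st.py;
```

```text
t 24.8 yaw 131.4 z 0.1432 F [-2.5  0.6 12.6] M [ 0.01  0.36 -0.02] Ftool [  2.1  -1.5 -12.6] grip 30.0
```

```bash
python3 -m pendant '[[0,0,-0.003,0,0,0,1],[0,0,-0.003,0,0,0,1]]' >/dev/null; python3 st.py; python3 -m pendant '[[0,0,0,0,0,0.0015,1]]'>/dev/null; python3 st.py;  python3 -m pendant '[[0,0,0,0,0,0.0015,1]]'>/dev/null; python3 st.py; python3 -m pendant '[[0,0,0,0,0,0.0015,1]]'>/dev/null; python3 st.py; python3 -m pendant '[[0,0,0,0,0,0.0015,1]]'>/dev/null; python3 st.py; python3 -m pendant '[[0,0,0,0,0,0.0015,1]]'>/dev/null; python3 st.py
```

```text
t 24.9 yaw 131.4 z 0.1435 F [-0.8 -0.5  6.4] M [-0.08  0.16 -0.05] Ftool [ 0.1 -1.  -6.4] grip 30.0
t 25.1 yaw 131.1 z 0.1433 F [-1.7 -0.9  7.2] M [-0.01  0.18 -0.03] Ftool [ 0.4 -1.8 -7.2] grip 30.0
t 25.1 yaw 130.8 z 0.1432 F [-1.   0.1  8.2] M [-0.05  0.19  0.01] Ftool [ 0.8 -0.7 -8.2] grip 30.0
t 25.2 yaw 130.6 z 0.1432 F [-1.9 -0.6  6.5] M [-0.07  0.16 -0.07] Ftool [ 0.8 -1.9 -6.5] grip 30.0
t 25.4 yaw 130.3 z 0.1432 F [-1.2  0.   6.4] M [-0.04  0.17 -0.03] Ftool [ 0.7 -0.9 -6.4] grip 30.0
t 25.4 yaw 130.0 z 0.1431 F [-1.6 -1.1  6.7] M [-0.07  0.15 -0.02] Ftool [ 0.2 -2.  -6.7] grip 30.0
```

```bash
python3 -m pendant '[[0,0,0.001,0,0,0.002,1],[0,0,0.002,0,0,0.004,1],[0,0,0.003,0,0,0.006,1],[0,0,0.003,0,0,0.008,1],[0,0,0.003,0,0,0.010,1],[0,0,0.003,0,0,0.012,1],[0,0,0.003,0,0,0.014,1],[0,0,0.003,0,0,0.016,1]]' >/dev/null; python3 st.py; python3 -m pendant '[[0,0,0,0,0,0.002,1],[0,0,0,0,0,0.004,1],[0,0,0.00,0,0,0.006,1]]' >/dev/null; python3 st.py;  python3 -m pendant '[[0,0,0,0,0,0.002,1],[0,0,0,0,0,0.004,1],[0,0,0.00,0,0,0.006,1]]' >/dev/null; python3 st.py
```

```text
t 26.2 yaw 127.2 z 0.1432 F [-1.7  0.1 12.6] M [0.03 0.34 0.  ] Ftool [  1.   -1.3 -12.6] grip 30.0
t 26.6 yaw 126.1 z 0.1432 F [-2.2  0.1 12.7] M [0.05 0.37 0.01] Ftool [  1.3  -1.7 -12.7] grip 30.0
t 26.9 yaw 125.0 z 0.1432 F [-2.7  0.1 12.1] M [0.01 0.37 0.01] Ftool [  1.6  -2.1 -12.1] grip 30.0
```

```bash
python3 - <<'E'
from h import *
p,w=cloud('wrist'); a=cv2.resize(p[180:330,240:400],(640,600),interpolation=cv2.INTER_CUBIC)
p,w=cloud('side'); b=cv2.resize(p[150:220,260:330],(600,600),interpolation=cv2.INTER_CUBIC)
save('w6.png',cv2.resize(np.hstack([a,b]),(800,387)))
E
python3 st.py
```

```text
t 26.9 yaw 125.0 z 0.1432 F [-2.2  0.2 13.4] M [ 0.02  0.29 -0.01] Ftool [  1.4  -1.7 -13.4] grip 30.0
```

View pics/w6.png

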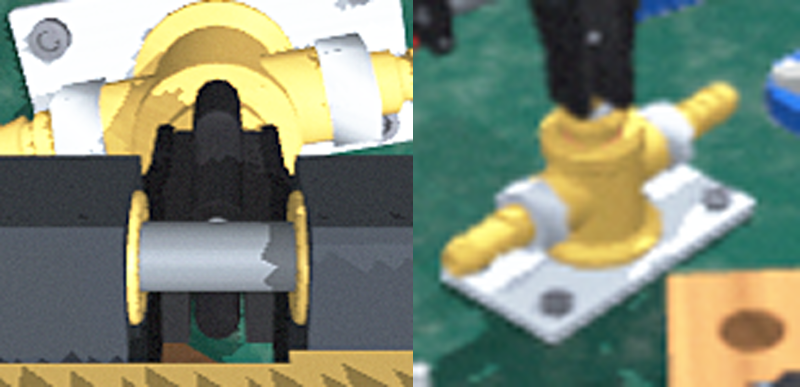

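The torque is near zero under load, so something else must be carrying the push. I'll check whether the gripper body rests on the neighbouring fixture.

```bash
python3 - <<'E'
from h import *
np.set_printoptions(precision=3,suppress=True)
w=np.concatenate([np.load(f).reshape(-1,3) for f in ('top0.npy','side0.npy','w1.npy')]); w=w[~np.isnan(w[:,0])]
for yaw in (-48,-30,0,42,80,90,100,110,120,125,132,138):
    a=np.radians(yaw); X=np.array([np.cos(a),np.sin(a)]); Y=np.array([np.sin(a),-np.cos(a)])
    d=w[:,:2]-[.4597,-.1515]; u=d@X; v=d@Y
    for sgn in (1,-1):
        q=w[(abs(u)<.043)&(v*sgn>.03)&(v*sgn<.1)&(w[:,2]<.3)]
        i=q[:,2].argmax() if len(q) else 0; print(yaw,sgn,len(q),q[i], (q[:,2]>.12).sum())
E
```

```text
-48 1 32064 [ 0.438 -0.214  0.3  ] 25895
-48 -1 6438 [ 0.485 -0.123  0.053] 0
-30 1 38712 [ 0.438 -0.214  0.3  ] 32115
-30 -1 5569 [ 0.485 -0.123  0.053] 0
0 1 37558 [ 0.438 -0.214  0.3  ] 30549
0 -1 4697 [ 0.488 -0.12   0.05 ] 0
42 1 6589 [ 0.448 -0.203  0.268] 20
42 -1 4836 [ 0.471 -0.101  0.012] 0
80 1 6766 [ 0.562 -0.13   0.049] 0
80 -1 5971 [ 0.426 -0.169  0.255] 1077
90 1 7110 [ 0.49  -0.123  0.051] 0
90 -1 6579 [ 0.43  -0.17   0.259] 1484
100 1 7407 [ 0.485 -0.123  0.053] 0
100 -1 7394 [ 0.432 -0.171  0.263] 2031
110 1 7032 [ 0.485 -0.123  0.053] 0
110 -1 12077 [ 0.44  -0.203  0.3  ] 6408
120 1 6647 [ 0.485 -0.123  0.053] 0
120 -1 19277 [ 0.438 -0.212  0.3  ] 13400
125 1 6608 [ 0.485 -0.123  0.053] 0
125 -1 23860 [ 0.438 -0.214  0.3  ] 17844
132 1 6438 [ 0.485 -0.123  0.053] 0
132 -1 32064 [ 0.438 -0.214  0.3  ] 25895
138 1 6225 [ 0.485 -0.123  0.053] 0
138 -1 39910 [ 0.438 -0.214  0.3  ] 33604
```

```bash
for k in 1; do :; done; python3 -m pendant '[[0,0,0,0,0,-0.002,1],[0,0,0,0,0,-0.004,1]]' >/dev/null; python3 st.py; python3 -m pendant '[[0,0,0,0,0,-0.002,1],[0,0,0,0,0,-0.004,1]]' >/dev/null; python3 st.py;  python3 -m pendant '[[0,0,0,0,0,-0.002,1],[0,0,0,0,0,-0.004,1]]' >/dev/null; python3 st.py; python3 -m pendant '[[0,0,0,0,0,-0.002,1],[0,0,0,0,0,-0.004,1]]' >/dev/null; python3 st.py
```

```text
t 27.1 yaw 125.7 z 0.1432 F [-2.2 -0.2 11.7] M [0.06 0.32 0.03] Ftool [  1.1  -1.9 -11.7] grip 30.0
t 27.4 yaw 126.5 z 0.1432 F [-1.9 -0.3 12.8] M [0.05 0.31 0.02] Ftool [  0.9  -1.6 -12.8] grip 30.0
t 27.6 yaw 127.2 z 0.1433 F [-2.8  0.2 15.8] M [ 0.04  0.39 -0.06] Ftool [  1.8  -2.1 -15.8] grip 30.0
t 27.8 yaw 127.9 z 0.1432 F [-2.7  0.2 14.6] M [ 0.06  0.32 -0.01] Ftool [  1.8  -2.  -14.6] grip 30.0
```

```bash
python3 -m pendant '[[0,0,-0.003,0,0,0,1],[0,0,-0.003,0,0,0,1]]' >/dev/null; python3 st.py; python3 -m pendant '[[0,0,-0.003,0,0,0,1],[0,0,-0.003,0,0,0,1]]' >/dev/null; python3 st.py;  python3 -m pendant '[[0,0,-0.002,0,0,0,1],[0,0,-0.002,0,0,0,1]]' >/dev/null; python3 st.py; python3 -m pendant '[[0,0,0,0,0,-0.004,1],[0,0,0,0,0,-0.004,1]]' >/dev/null; python3 st.py
```

```text
t 27.9 yaw 127.9 z 0.1436 F [-2.1 -0.5 11. ] M [ 0.03  0.23 -0.01] Ftool [  0.9  -1.9 -11. ] grip 30.0
t 28.1 yaw 127.9 z 0.1438 F [-0.7  0.1  6.5] M [-0.04  0.1   0.  ] Ftool [ 0.5 -0.5 -6.5] grip 30.0
t 28.4 yaw 127.9 z 0.1441 F [-0.9 -0.1  6.1] M [-0.06  0.11 -0.03] Ftool [ 0.5 -0.8 -6.1] grip 30.0
t 28.6 yaw 128.6 z 0.1441 F [-1.9  0.6  6. ] M [-0.05  0.08 -0.14] Ftool [ 1.6 -1.1 -6. ] grip 30.0
```

```bash
python3 -m pendant '[[0,0,0,0,0,-0.002,1],[0,0,0,0,0,-0.004,1]]' >/dev/null; python3 st.py; python3 -m pendant '[[0,0,0.001,0,0,-0.002,1],[0,0,0.001,0,0,-0.004,1]]' >/dev/null; python3 st.py;  python3 -m pendant '[[0,0,0.00,0,0,-0.002,1],[0,0,0.00,0,0,-0.004,1]]' >/dev/null; python3 st.py; python3 -m pendant '[[0,0,0.001,0,0,-0.002,1],[0,0,0.001,0,0,-0.004,1]]' >/dev/null; python3 st.py;  python3 -m pendant '[[0,0,0,0,0,-0.002,1],[0,0,0,0,0,-0.004,1]]' >/dev/null; python3 st.py
```

```text
t 28.8 yaw 129.3 z 0.1441 F [-1.4 -0.6  5.9] M [-0.05  0.13 -0.19] Ftool [ 0.4 -1.4 -5.9] grip 30.0
t 28.9 yaw 130.0 z 0.1441 F [-1.5 -0.   6.9] M [-0.05  0.18 -0.13] Ftool [ 1.  -1.2 -6.9] grip 30.0
t 29.1 yaw 130.7 z 0.1441 F [-0.9 -0.8  7.5] M [-0.04  0.21 -0.15] Ftool [ 0.  -1.2 -7.5] grip 30.0
t 29.4 yaw 131.4 z 0.1440 F [-1.9 -0.3  9.1] M [-0.04  0.22 -0.17] Ftool [ 1.  -1.6 -9.1] grip 30.0
t 29.6 yaw 132.2 z 0.1440 F [-1.3 -0.8  8. ] M [-0.06  0.24 -0.16] Ftool [ 0.3 -1.5 -8. ] grip 30.0
```

The plug turns under normal friction again, with torque 0.16 N·m at about 10 N. The chatter had let it rise about 1 mm. I'll re-bed with slow, gentle to-and-fro turns.

```bash
python3 -m pendant '[[0,0,0.001,0,0,-0.0025,1],[0,0,0.001,0,0,-0.005,1],[0,0,0.001,0,0,-0.0075,1],[0,0,0.002,0,0,-0.01,1],[0,0,0.002,0,0,-0.0125,1],[0,0,0.002,0,0,-0.015,1],[0,0,0.002,0,0,-0.0175,1],[0,0,0.002,0,0,-0.02,1]]' >/dev/null; python3 st.py; python3 -m pendant '[[0,0,0,0,0,-0.0025,1],[0,0,0,0,0,-0.005,1],[0,0,0,0,0,-0.0075,1],[0,0,0.001,0,0,-0.01,1],[0,0,0.001,0,0,-0.0125,1],[0,0,0.001,0,0,-0.015,1],[0,0,0.001,0,0,-0.0175,1],[0,0,0.001,0,0,-0.02,1]]' >/dev/null; python3 st.py
```

```text
t 30.4 yaw 135.8 z 0.1439 F [-3.1 -0.3 11.9] M [ 0.    0.29 -0.15] Ftool [  2.   -2.4 -11.9] grip 30.0
t 31.1 yaw 139.3 z 0.1438 F [-2.8 -0.1 13.1] M [ 0.01  0.39 -0.23] Ftool [  2.   -1.9 -13.1] grip 30.1
```

```bash
python3 -m pendant '[[0.001,-0.001,-0.001,0,0,0.0025,1],[0.001,-0.001,-0.001,0,0,0.005,1],[0.001,-0.001,-0.001,0,0,0.0075,1],[0.001,-0.001,-0.001,0,0,0.01,1],[0.001,-0.001,-0.001,0,0,0.0125,1],[0.001,-0.001,-0.001,0,0,0.015,1],[0.001,-0.001,-0.001,0,0,0.0175,1],[0.001,-0.001,-0.001,0,0,0.02,1]]' >/dev/null; python3 st.py; python3 -m pendant '[[0,0,0,0,0,0.0025,1],[0,0,0,0,0,0.005,1],[0,0,0,0,0,0.0075,1],[0,0,0,0,0,0.01,1],[0,0,0,0,0,0.0125,1],[0,0,0,0,0,0.015,1],[0,0,0,0,0,0.0175,1],[0,0,0,0,0,0.02,1]]' >/dev/null; python3 st.py
```

```text
t 31.9 yaw 135.8 z 0.1438 F [-1.2  0.5 11.4] M [0.08 0.15 0.27] Ftool [  1.3  -0.5 -11.4] grip 30.1
t 32.8 yaw 132.2 z 0.1437 F [-1.2 -0.7  9.7] M [0.05 0.12 0.18] Ftool [ 0.3 -1.4 -9.7] grip 30.0
```

```bash
python3 -m pendant '[[0,0,0.001,0,0,0.003,1],[0,0,0.001,0,0,0.006,1],[0,0,0.001,0,0,0.009,1],[0,0,0.001,0,0,0.012,1],[0,0,0.001,0,0,0.015,1],[0,0,0.001,0,0,0.018,1],[0,0,0.001,0,0,0.021,1],[0,0,0.001,0,0,0.024,1]]' >/dev/null; python3 st.py; python3 -m pendant '[[0,0,0,0,0,0.003,1],[0,0,0,0,0,0.006,1],[0,0,0,0,0,0.009,1],[0,0,0,0,0,0.012,1],[0,0,0.001,0,0,0.015,1],[0,0,0.001,0,0,0.018,1],[0,0,0.001,0,0,0.021,1],[0,0,0.001,0,0,0.024,1]]' >/dev/null; python3 st.py
```

```text
t 33.5 yaw 127.9 z 0.1436 F [-1.4 -0.3 10.9] M [0.05 0.15 0.17] Ftool [  0.6  -1.3 -10.9] grip 30.0
t 34.4 yaw 123.6 z 0.1436 F [-1.1  0.1 11.7] M [0.11 0.19 0.18] Ftool [  0.7  -0.9 -11.7] grip 30.0
```

```bash
python3 -m pendant '[[0,0,0,0,0,0.003,1],[0,0,0,0,0,0.006,1],[0,0,0,0,0,0.009,1],[0,0,0,0,0,0.012,1],[0,0,0,0,0,0.015,1],[0,0,0,0,0,0.018,1],[0,0,0,0,0,0.021,1],[0,0,0,0,0,0.024,1]]' >/dev/null; python3 st.py; python3 -m pendant '[[0,0,0,0,0,0.003,1],[0,0,0,0,0,0.006,1],[0,0,0,0,0,0.009,1],[0,0,0,0,0,0.012,1],[0,0,0.001,0,0,0.015,1],[0,0,0.001,0,0,0.018,1],[0,0,0.001,0,0,0.021,1],[0,0,0.001,0,0,0.024,1]]' >/dev/null; python3 st.py
```

```text
t 35.1 yaw 119.3 z 0.1435 F [-0.7  1.3 10.9] M [0.12 0.15 0.1 ] Ftool [  1.4   0.  -10.9] grip 30.0
t 36.0 yaw 115.0 z 0.1434 F [-0.9  1.  12.5] M [0.14 0.17 0.27] Ftool [  1.3  -0.3 -12.5] grip 30.1
```

```bash
python3 -m pendant '[[0,0,0,0,0,-0.003,1],[0,0,0,0,0,-0.006,1],[0,0,0,0,0,-0.009,1],[0,0,0,0,0,-0.012,1],[0,0,0,0,0,-0.015,1],[0,0,0,0,0,-0.018,1],[0,0,0,0,0,-0.021,1],[0,0,0,0,0,-0.024,1]]' >/dev/null; python3 st.py; python3 -m pendant '[[0,0,0,0,0,-0.003,1],[0,0,0,0,0,-0.006,1],[0,0,0,0,0,-0.009,1],[0,0,0,0,0,-0.012,1],[0,0,0.001,0,0,-0.015,1],[0,0,0.001,0,0,-0.018,1],[0,0,0.001,0,0,-0.021,1],[0,0,0.001,0,0,-0.024,1]]' >/dev/null; python3 st.py
```

```text
t 36.8 yaw 119.3 z 0.1434 F [-1.5  0.4 11.8] M [0.1  0.17 0.07] Ftool [  1.1  -1.1 -11.8] grip 30.0
t 37.5 yaw 123.6 z 0.1432 F [-1.3  0.  12.2] M [ 0.06  0.23 -0.19] Ftool [  0.7  -1.  -12.2] grip 30.0
```

```bash
python3 -m pendant '[[0,0,0,0,0,-0.003,1],[0,0,0,0,0,-0.006,1],[0,0,0,0,0,-0.009,1],[0,0,0,0,0,-0.012,1],[0,0,0,0,0,-0.015,1],[0,0,0,0,0,-0.018,1],[0,0,0,0,0,-0.021,1],[0,0,0,0,0,-0.024,1]]' >/dev/null; python3 st.py; python3 -m pendant '[[0,0,0,0,0,-0.003,1],[0,0,0,0,0,-0.006,1],[0,0,0,0,0,-0.009,1],[0,0,0,0,0,-0.012,1]]' >/dev/null; python3 st.py
```

```text
t 38.4 yaw 127.9 z 0.1432 F [-0.4  0.9 11.9] M [ 0.09  0.24 -0.06] Ftool [  0.9   0.2 -11.9] grip 30.0
t 38.8 yaw 130.0 z 0.1431 F [-1.   0.4 12.5] M [0.12 0.15 0.11] Ftool [  1.   -0.5 -12.5] grip 30.0
```

```bash
python3 -m pendant '[[0,0,0,0,0,0,1]]' >/dev/null; python3 st.py; python3 -m pendant '[[0,0,0,0,0,0,1],[0,0,0,0,0,0,1]]' >/dev/null; python3 st.py;
```

```text
t 38.9 yaw 130.1 z 0.1431 F [-1.2  0.4 11.2] M [0.11 0.16 0.11] Ftool [  1.1  -0.7 -11.2] grip 30.0
t 39.0 yaw 130.1 z 0.1431 F [-1.9  1.3 12.3] M [0.1  0.26 0.15] Ftool [  2.2  -0.6 -12.3] grip 30.0
```

```bash
python3 -m pendant '[[0,0,0,0,0,-0.001,1],[0,0,0,0,0,-0.002,1],[0,0,0,0,0,-0.003,1]]' >/dev/null; python3 st.py; python3 -m pendant '[[0,0,0,0,0,-0.001,1],[0,0,0,0,0,-0.002,1],[0,0,0,0,0,-0.003,1]]' >/dev/null; python3 st.py; python3 -m pendant '[[0,0,0,0,0,-0.001,1],[0,0,0,0,0,-0.002,1],[0,0,0,0,0,-0.003,1]]' >/dev/null; python3 st.py
```

```text
t 39.4 yaw 130.6 z 0.1431 F [-1.1  0.2 11.2] M [ 0.1   0.26 -0.03] Ftool [  0.8  -0.7 -11.2] grip 30.0
t 39.6 yaw 131.1 z 0.1431 F [-1.6  0.3 11.9] M [ 0.09  0.22 -0.13] Ftool [  1.3  -1.  -11.9] grip 30.0
t 40.0 yaw 131.6 z 0.1432 F [-1.3 -0.6 11.3] M [-0.    0.28 -0.21] Ftool [  0.4  -1.3 -11.3] grip 30.1
```

```bash
python3 -m pendant '[[0,0,0,0,0,-0.001,1],[0,0,0,0,0,-0.002,1],[0,0,0,0,0,-0.003,1]]' >/dev/null; python3 st.py; python3 -m pendant '[[0,0,0,0,0,-0.001,1],[0,0,0,0,0,-0.002,1],[0,0,0,0,0,-0.003,1]]' >/dev/null; python3 st.py; python3 -m pendant '[[0,0,0,0,0,-0.001,1],[0,0,0,0,0,-0.002,1],[0,0,0,0,0,-0.003,1]]' >/dev/null; python3 st.py
```

```text
t 40.2 yaw 132.1 z 0.1431 F [-1.7  0.3 11.8] M [ 0.01  0.24 -0.33] Ftool [  1.3  -1.  -11.8] grip 30.1
t 40.5 yaw 132.7 z 0.1431 F [-1.2  0.4 11.4] M [ 0.08  0.18 -0.  ] Ftool [  1.1  -0.6 -11.4] grip 30.0
t 40.9 yaw 133.3 z 0.1431 F [-2.7  0.9 11.6] M [ 0.07  0.19 -0.07] Ftool [  2.5  -1.3 -11.6] grip 30.0
```

```bash
python3 -m pendant '[[0,0,0.001,0,0,0.001,1],[0,0,0.001,0,0,0.002,1],[0,0,0.001,0,0,0.003,1],[0,0,0.001,0,0,0.004,1],[0,0,0.001,0,0,0.005,1],[0,0,0.001,0,0,0.006,1],[0,0,0.001,0,0,0.007,1],[0,0,0.001,0,0,0.008,1]]' >/dev/null; python3 st.py; python3 -m pendant '[[0,0,0,0,0,0.0015,1],[0,0,0,0,0,0.003,1],[0,0,0,0,0,0.0045,1],[0,0,0,0,0,0.006,1]]' >/dev/null; python3 st.py; python3 -m pendant '[[0,0,0,0,0,0.0015,1],[0,0,0,0,0,0.003,1],[0,0,0,0,0,0.0045,1],[0,0,0,0,0,0.006,1]]' >/dev/null; python3 st.py;python3 -m pendant '[[0,0,0,0,0,0.0015,1],[0,0,0,0,0,0.003,1],[0,0,0,0,0,0.0045,1],[0,0,0,0,0,0.006,1]]' >/dev/null; python3 st.py
```

```text
t 41.6 yaw 131.9 z 0.1431 F [-2.4  0.5 13.4] M [0.2  0.28 0.26] Ftool [  1.9  -1.5 -13.4] grip 30.0
t 42.0 yaw 130.9 z 0.1431 F [-2.3 -0.2 12.6] M [0.13 0.25 0.37] Ftool [  1.4  -1.9 -12.6] grip 30.1
t 42.5 yaw 129.7 z 0.1431 F [-1.8  1.3 12.6] M [0.1  0.22 0.12] Ftool [  2.1  -0.6 -12.6] grip 30.0
t 42.9 yaw 128.7 z 0.1431 F [-1.1  0.7 13.5] M [0.11 0.2  0.32] Ftool [  1.2  -0.4 -13.5] grip 30.1
```

```bash
python3 -m pendant '[[0,0,0,0,0,-0.002,1],[0,0,0,0,0,-0.004,1],[0,0,0,0,0,-0.006,1],[0,0,0,0,0,-0.008,1],[0,0,0,0,0,-0.010,1],[0,0,0,0,0,-0.0115,1],[0,0,0,0,0,-0.013,1],[0,0,0,0,0,-0.0145,1]]' >/dev/null; python3 st.py; python3 -m pendant '[[0,0,0,0,0,-0.0015,1],[0,0,0,0,0,-0.003,1],[0,0,0,0,0,-0.0045,1],[0,0,0,0,0,-0.006,1]]' >/dev/null; python3 st.py; python3 -m pendant '[[0,0,0,0,0,-0.0015,1],[0,0,0,0,0,-0.003,1],[0,0,0,0,0,-0.0045,1],[0,0,0,0,0,-0.006,1]]' >/dev/null; python3 st.py;python3 -m pendant '[[0,0,0,0,0,-0.0015,1],[0,0,0,0,0,-0.003,1]]' >/dev/null; python3 st.py
```

```text
t 43.6 yaw 131.1 z 0.1431 F [-1.7 -0.1 12.9] M [ 0.11  0.25 -0.3 ] Ftool [  1.   -1.4 -12.9] grip 30.1
t 44.0 yaw 132.3 z 0.1430 F [-1.3 -0.4 11.4] M [0.1  0.23 0.03] Ftool [  0.5  -1.3 -11.4] grip 30.0
t 44.5 yaw 133.3 z 0.1430 F [-3.   0.3 12.2] M [ 0.07  0.27 -0.17] Ftool [  2.3  -2.  -12.2] grip 30.0
t 44.6 yaw 133.8 z 0.1430 F [-2.4  0.4 11.4] M [ 0.01  0.28 -0.29] Ftool [  2.   -1.5 -11.4] grip 30.1
```

Well bedded: it breaks loose only at about 0.35–0.4 N·m. Now I undo the twist, then the push.

```bash
python3 -m pendant '[[0,0,0,0,0,0.002,1],[0,0,0,0,0,0.004,1],[0,0,0,0,0,0.006,1],[0,0,0,0,0,0.0075,1],[0,0,0,0,0,0.0075,1]]' >/dev/null; python3 st.py; python3 -m pendant '[[0.0005,-0.0005,-0.001,0,0,0,1],[0.0005,-0.0005,-0.002,0,0,0,1],[0.0005,-0.0005,-0.003,0,0,0,1],[0.0005,-0.0005,-0.003,0,0,0,1]]' >/dev/null; python3 st.py
```

```text
t 45.1 yaw 132.6 z 0.1430 F [-1.8 -0.2 12.5] M [0.11 0.27 0.01] Ftool [  1.1  -1.4 -12.5] grip 30.0
t 45.5 yaw 132.6 z 0.1430 F [-0.7  0.4  6.7] M [-0.03  0.02  0.08] Ftool [ 0.8 -0.3 -6.7] grip 30.0
```

```bash
python3 -m pendant '[[0,0,-0.001,0,0,0,1],[0,0,-0.002,0,0,0,1],[0,0,-0.003,0,0,0,1],[0,0,-0.003,0,0,0,1]]' >/dev/null; python3 st.py; python3 -m pendant '[[0,0,0,0,0,-0.0015,1],[0,0,0,0,0,-0.0015,1]]' >/dev/null; python3 st.py
```

```text
t 46.0 yaw 132.5 z 0.1431 F [ 1.3 -1.9 -2.5] M [-0.26 -0.44  0.05] Ftool [-2.3 -0.4  2.5] grip 30.0
t 46.1 yaw 132.8 z 0.1431 F [ 2.9 -1.9 -5.2] M [-0.38 -0.53 -0.01] Ftool [-3.4  0.8  5.2] grip 30.0
```

```bash
python3 -m pendant '[[-0.001,0,0.0025,0,0,0,1],[-0.001,0,0.0025,0,0,0,1],[-0.001,0,0.0025,0,0,0,1]]' >/dev/null; python3 st.py
```

```text
t 46.5 yaw 132.8 z 0.1431 F [ 2.3 -2.2 -2. ] M [-0.4  -0.5  -0.01] Ftool [-3.2  0.1  2. ] grip 30.0
```

```bash
python3 -m pendant '[[-0.002,0,0.0015,0,0,0,1],[-0.002,0,0.0015,0,0,0,1],[-0.002,0,0.0015,0,0,0,1]]' >/dev/null; python3 st.py
```

```text
t 46.8 yaw 132.8 z 0.1430 F [ 1.4 -0.9  3.8] M [-0.16 -0.45 -0.09] Ftool [-1.6  0.4 -3.8] grip 30.0
```

```bash
python3 -m pendant '[[0,0,0,0,0,0,0.7],[0,0,0,0,0,0,0.7],[0,0,0,0,0,0,0.3],[0,0,0,0,0,0,0.3],[0,0,0,0,0,0,0.3]]' ; python3 st.py
```

```text
time_s: 47.25
position: [0.4587, -0.151, 0.1424]
tcp_rot: [[-0.68, 0.734, -0.001], [0.734, 0.68, 0.001], [0.001, -0.0, -1.0]]
force: [0.1, 0.5, -0.7]
opening: 0.313
grasp_force: 0.0
t 47.2 yaw 132.8 z 0.1424 F [ 0.1  0.5 -0.7] M [ 0.02 -0.09  0.02] Ftool [0.3 0.4 0.7] grip 0.0
```

Released; now I lift straight up and check.

```bash
python3 -m pendant '[[0,0,-0.06,0,0,0,0.2],[0,0,-0.15,0,0,0,0.2],[0,0,-0.3,0,0,0,0.2],[0,0,-0.45,0,0,0,0.2],[0,0,-0.5,0,0,0,0.2],[0,0,-0.5,0,0,0,0.2]]' ; python3 - <<'E'
from h import *
np.set_printoptions(precision=4,suppress=True)
p,w=cloud('wrist'); p2,_=cloud('side')
a=cv2.resize(p[100:300,200:440],(480,400)); b=cv2.resize(p2[140:220,260:340],(320,320),interpolation=cv2.INTER_CUBIC)
save('w7.png',np.hstack([a,np.vstack([b,np.zeros((80,320,3),np.uint8)])]))
w=w.reshape(-1,3); w=w[~np.isnan(w[:,0])]
q=w[(np.hypot(*(w[:,:2]-[.4597,-.1515]).T)<.035)&(w[:,2]>.085)&(w[:,2]<.115)]
m=q.mean(0); e,V=np.linalg.eigh(np.cov((q[:,:2]-m[:2]).T)); print(len(q),m,np.median(q[:,2]),cv2.minAreaRect(q[:,:2].astype(np.float32)*1000),np.degrees(np.arctan2(V[1,1],V[0,1])))
E
```

```text
time_s: 47.85
position: [0.4596, -0.1515, 0.2438]
tcp_rot: [[-0.68, 0.733, 0.003], [0.733, 0.68, -0.002], [-0.003, 0.001, -1.0]]
force: [0.1, 1.0, -0.3]
opening: 0.399
grasp_force: 0.0
759 [ 0.4577 -0.1502  0.0997] 0.10018761126272976 ((459.0060729980469, -151.69236755371094), (14.58434009552002, 51.00379943847656), 49.66896438598633) 132.60641316037882
```

View pics/w7.png

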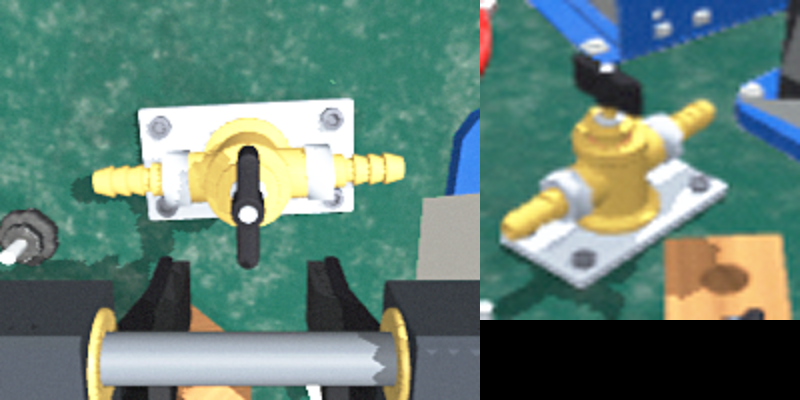

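The handle (247,205) stands square across the pipe at 132.6° against the 132° target. The plug is upright with its collar about 4 mm over the rim, and the gripper is clear.

```bash
python3 -c "
from rig import bot; print(bot.hand_in())"
```

```text
the job is handed in; nothing more can be done
None
```

The larger plug is bedded in the cock with its handle square across the pipe and released, and the job is handed in (no verdict was returned). It chattered and rose about 1 mm partway, so I re-bedded it; it then broke loose only at about 0.35–0.4 N·m and held a 5 N upward pull, but I couldn't measure the seat's grip force directly.

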